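# Seat an inkstone blank in the carving jig and snap its cam clamp shut

### The arm

A 6-joint arm with a two-finger parallel gripper is mounted at the origin on the work surface. World frame = base frame: x ahead of the robot, y to its left, z up, the work surface at z = 0. Lengths are in m, angles in rad, forces in N, time in s.
With the tool pointing down it reaches from about 0.325 to 0.9 m from the base axis. Payload 3.5 kg.
Tool frame: the origin (TCP) lies midway between the tips of the shut fingers; the grasp point (between the pads) lies 19 mm behind it; z points along the fingers, y is the line along which they close (so a half turn about z gives the same grasp; the last joint's range is limited). The gripper opens to 85 mm and grips with 20 to 120 N. Pads are 22 mm wide; open, the fingers measure 114 mm over their backs; the gripper's body (76 mm by 85 mm) begins 54 mm behind the grasp point. The pads swing forward as they close: fully open they stand 13 mm farther back than shut.
Start: joints at [1.178, 0.276, -0.026, 1.268, 0, 1.467], TCP at [0.179, 0.599, 0.231] pointing down, gripper open.
Joint ranges: [-3.12, 3.12], [-0.85, 1.88], [-1.08, 1.24], [-1.95, 2.15], [-1.57, 1.53], [-3.14, 3.14]. Speed limits (rad/s): [2.57, 2.57, 3.14, 3.14, 3.14, 3.14].

### API

Orientations are given as a rotation vector (axis times angle).
In Python, from cell import r gives the robot as it stands.
- The arm moves only by the shell command python3 -m handwheel 'ROWS' [FORCE]. ROWS is JSON, a list of rows, each a list of 7 numbers: the opening, from 0 (shut) to 1 (fully open), then the shift along the tool's x, y, z in units of 50 mm (1.0 is 50 mm), then the turn, a rotation vector about the tool's x, y, z in units of 10 degrees (1.0 is 10 degrees). A call has 1 to 12 rows; each row shifts and turns the commanded pose from where the row before left it, along the tool's axes as they then stand; what a row does not reach is not made up. A row lasts 1/8 s, in which the tool goes at most 62.5 mm and 10.7 degrees, less where a joint would pass 70% of its speed; a pose out of reach is approached as far as the arm can. A call is refused whole if a number of a shift passes 1 or a number of a turn 1, either way. A call with a gripper value outside its range is refused whole. The fingers move at their own pace and stop on an object; FORCE is the grip in N (left out, the last holds). Time passes only in rows, so rows that do not move let the fingers close. It gives the time, the measured TCP pose, the force, the opening and the grip force at its end, in the units of the state.
- r.sense(): the state, without advancing time (a new reading comes with each control period).
- r.read_camera(name): name is "side" or "top" or "wrist"; returns the picture (480x640x3 uint8, red, green, blue); there is no depth.
- r.calibration(name): a dict with "fx", "fy", "cx", "cy" (pixels), "T" (4x4, takes a point from camera to world coordinates). Camera axes: x right, y down, z forward; pixel columns grow to the right and rows downward; lengths in m; the calibration is good to about 2 mm. A picture is of the moment at which its call begins: read the wrist's pose just before it. calibration takes no time and is no camera call; for the wrist camera it gives the pose at the moment of the call.
- r.finish_job(): hands the job in; it is judged then, once.
The state is a dict: "clock": time; "joints": joint angles; "qvel": joint speeds; "joint_torque": joint torques, N m; "eef_pos": TCP position; "tool_rot": TCP orientation; "wrist_force": force on the tool from outside, world axes, zero at the start; "torque": the same for the moment, N m; "gripper_width": finger opening in m; "grip_force": force on a finger pad.
Only numpy, scipy, OpenCV 4.12 (cv2) and the standard library are available. Lean on these libraries where they do the work, as an engineer would, in place of code of your own. Each camera call takes 0.05 s, during which the arm holds its last target. There are 200 camera calls.

### The job

Get the slate inkstone blank ready for carving: slide it along the jig board, flat against the wooden fence, until it has pushed the spring tip of the end stop fully in, and only then swing the cam lever over centre until it snaps home and the blank is clamped. Go gently, at no time pressing harder than about 25 N on the stone or the lever, and do not disturb the other things on the bench.

Things in the scene. Friction and masses are not known exactly. Their poses are not given: they have to be found in the camera images.
- board: Carving jig's wooden board, fixed to the bench, 18 mm thick. Origin on the bench under it; in its frame it covers x -105 to 125 mm, y -200 to 160 mm. The fence lies on its +x side, the cam clamp on its -x side at y 10 to 70 mm, the end stop at its +y end. The stone is slid in +y into the channel between clamp pad and fence. Where y is below 10 mm, the board is bare from x = -105 mm to the fence.
- fence (a point): A point on the fence: dark wooden strip along the board's y, 18 mm wide, from board y = -180 to 130 mm, rising 14 mm above the board's top. The point lies on its inner face (board x = +70 mm, looking to -x), at board y = -25 mm, at half its height.
- stop_block: Steel end-stop block on the board, 40 x 22 mm, 26 mm high; origin at the board's top, mid-face of the side looking to -y (board x 40, y 130 mm). A screw with a sprung brass tip sticks out of it to -y, 13 mm above the board. Screw set by hand and fast: the tip's end is 20 to 42 mm off this face, NOT measured. The tip goes in 4 mm (0.9 N spring, too weak to push the stone back), then is rigid.
- stone_mid (a point): Centre (half-way up) of the slate blank: loose block 60 mm (its x) x 110 mm (its y) x 26 mm high, shallow well in its top, 0.37 to 0.55 kg. It starts on the board on the -y side of the clamp, a little askew, 8 to 28 mm off the fence. Sliding it takes 2 to 6 N. Seated: long side flat on the fence (centre at board x = 40 mm), +y end against the stop's tip, tip fully in.
- pad: Rubber-faced clamp pad, 40 mm along y, 16 mm high, 10 mm thick; origin at the middle of its front face, which looks to +x. Lever open: face at board x = 3 mm, y = 40 mm (67 mm from the fence, 7 mm to spare). It is sprung: on the seated stone it clamps with about 60 N. Behind it the clamp's steel base covers board x -64 to -26 mm, 18 mm high above the board.
- cam_lever (a joint): Angle of the cam lever about its upright pivot, rad: starts open at 0 to 0.35, grows clockwise seen from above, home at 1.75 (rigid stop). In the board frame the handle points at 190 deg minus this angle: from about -x round to +y at home. With the stone seated, it resists from about 0.55, 2 to 6 N at the grip, vanishing at 1.45 (centre); then it snaps home. Let go earlier, it springs back.
- lever_pivot (a point): Pivot axis of the lever, 52 mm above the bench, at the height of the handle's centre line; board x = -45, y = 40 mm.
- lever_grip (a point): Middle of the wooden grip on the lever, 80 mm from the pivot. The grip is a round bar 18 mm thick from 55 to 105 mm from the pivot (ends rounded, reaching 114 mm), centre 52 mm above the bench, 25 mm clear above the board.
- chisel: Bystander: chisel lying on the board beyond the fence, 185 mm long, 16 mm high.
- gouge: Bystander: gouge lying on the bench, 185 mm long.
- whetstone: Bystander: grey whetstone 60 x 160 x 24 mm, on the bench.
- mallet: Bystander: hammer lying on the bench.
- water_cup: Bystander: white cup, 60 mm high.
- round_stone: Bystander: finished round inkstone, 90 mm across, 18 mm high.
- brush: Bystander: brush lying on the bench.
Not all that is in view belongs to the job. Leave any orange look-alike of the part that bears stone_mid alone.

How it is judged:
On the way, in this order (a step that is already met when the one before it is completed fails the run):
1. with the lever still open, the stone has pushed the end stop's tip in (contact force between stone and stop_block above 0.4 N and value of joint cam_lever below 0.6 rad), for 0.3 s.
2. the lever is home and the pad clamps the stone (value of joint cam_lever above 1.65 rad and contact force between pad and stone above 35 N), for 0.2 s.
At the end, for the whole second after the job is handed in: The lever is at its home stop (over 1.65 rad), the pad presses the stone with more than 35 N, the stone lies on the board flat against the fence (within 2.5 mm and 0.04 rad) and still presses the end stop's tip in (more than 0.3 N, i.e. at least 1.4 of its 4 mm), at rest (all of step 2 and contact force between stone and stop_block above 0.3 N and x of stone_mid in the frame of board between 0.0375 and 0.0425 m and z of stone_mid in the frame of board below 0.034 m and angle between the x axis of stone and the x axis of board, either way round below 0.04 rad and linear speed of stone below 0.01 m/s); the robot touches nothing.
It fails at once if the stone is pressed with more than 25 N (contact force between the fingers and stone above 25 N).
It fails at once if the lever is pressed with more than 25 N (contact force between the fingers and cam_lever above 25 N).
It fails at once if a bystander is disturbed (distance of any of chisel, gouge, whetstone, mallet, water_cup, round_stone, brush from where it was at the start of the episode above 0.03 m).
It also fails if it takes over 72 s, if anything falls off the work surface, if the arm or the gripper's body presses on something with over 40 N, if the wrist force passes 120 N, or if a joint passes its speed limit or range.

## Working session

There is one attempt and no reset: what is moved stays moved. The work goes in short steps, Python scripts to look and compute and a shell command to move; the robot and the scene stay as the last step left them, time stands still between calls to the robot, and variables do not carry over. Pictures are saved under pics/ and viewed, at most 10 in all, crops included, and the job is handed in when it is done.

```bash
ls; mkdir -p pics; python3 - <<'E'
from cell import r
import cv2,numpy as np
s=r.sense();print({k:np.round(v,3) for k,v in s.items()})
for n in("top","side"):
    c=r.calibration(n);print(n,c["fx"],c["cx"],c["cy"],np.round(c["T"],3).tolist())
    cv2.imwrite(f"pics/{n}0.png",r.read_camera(n)[:,:,::-1])
E
```

```text
pics
{'clock': np.float64(0.0), 'joints': array([ 1.178,  0.277, -0.028,  1.268, -0.   ,  1.467]), 'qvel': array([ 0.001, -0.   , -0.001,  0.   , -0.001, -0.   ]), 'joint_torque': array([ 1.0000e-03, -4.4550e+01,  2.9521e+01,  1.7000e-02, -0.0000e+00,
       -0.0000e+00]), 'eef_pos': array([0.178, 0.598, 0.23 ]), 'tool_rot': array([-4.540e-01, -3.108e+00,  3.000e-03]), 'wrist_force': array([0.453, 0.282, 0.498]), 'torque': array([-0.016,  0.057,  0.029]), 'grip_force': np.float64(0.0), 'gripper_width': np.float64(0.086)}
top 486.466515418576 320.01223515328974 241.39496896602716 [[-0.015, -0.98, 0.198, 0.334], [-1.0, 0.016, 0.0, -0.018], [-0.004, -0.198, -0.98, 1.058], [0.0, 0.0, 0.0, 1.0]]
side 506.61513989314835 316.2125880311707 236.37835558678754 [[0.87, -0.348, 0.349, 0.138], [-0.493, -0.594, 0.636, -0.752], [-0.014, -0.725, -0.688, 0.861], [0.0, 0.0, 0.0, 1.0]]
```

View pics/top0.png

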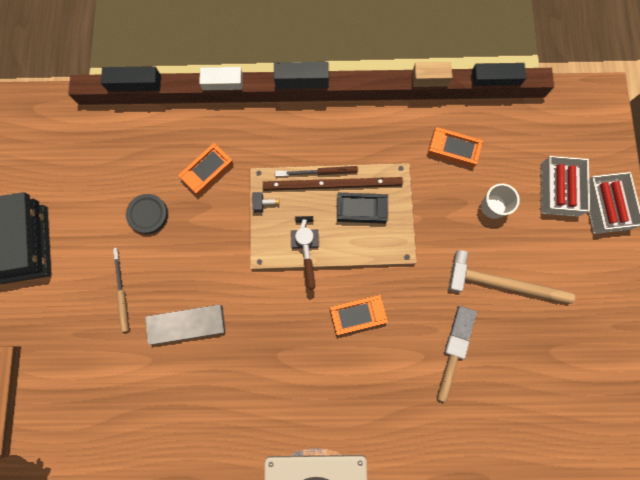

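View pics/side0.png

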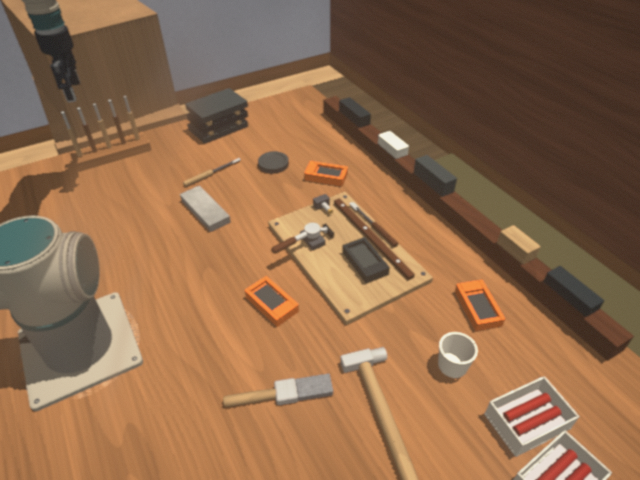

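Top view: board spans (250,165)–(414,270), its +y end to the left. The fence is the strip at row ~184 and the cam clamp is at (305,240), with its handle pointing down to (309,285). The end stop is at (262,202). Stone candidates are the dark slate block at (362,208) and three orange look-alikes at (206,169), (456,147) and (358,316). The dark block on the board is the only one that fits. I'll confirm it in an enlarged crop.

```bash
cat > h.py <<'E'
import numpy as np,cv2
from cell import r
def ray(n,uv,z,c=None):
    c=c or r.calibration(n);T=np.array(c["T"]);uv=np.atleast_2d(uv).astype(float)
    d=np.c_[(uv[:,0]-c["cx"])/c["fx"],(uv[:,1]-c["cy"])/c["fy"],np.ones(len(uv))]@T[:3,:3].T
    return T[:3,3]+d*((z-T[2,3])/d[:,2])[:,None]
def proj(n,P,c=None):
    c=c or r.calibration(n);T=np.array(c["T"]);q=(np.atleast_2d(P)-T[:3,3])@T[:3,:3]
    return np.c_[q[:,0]/q[:,2]*c["fx"]+c["cx"],q[:,1]/q[:,2]*c["fy"]+c["cy"]]
E
python3 - <<'E'
from h import *
im=cv2.imread("pics/top0.png")
cv2.imwrite("pics/crop1.png",cv2.resize(im[150:300,230:430],(800,600),interpolation=cv2.INTER_CUBIC))
hsv=cv2.cvtColor(im,cv2.COLOR_BGR2HSV)
for p in[(330,250),(380,240),(330,300),(230,250),(362,208),(325,184),(309,275),(276,202)]:print(p,hsv[p[1],p[0]])
E
```

```text
(330, 250) [ 17 114 234]
(380, 240) [ 17 119 228]
(330, 300) [ 13 152 206]
(230, 250) [ 13 153 195]
(362, 208) [ 20  20 112]
(325, 184) [ 10 154 109]
(309, 275) [ 10 155 107]
(276, 202) [ 17 150 207]
```

View pics/crop1.png

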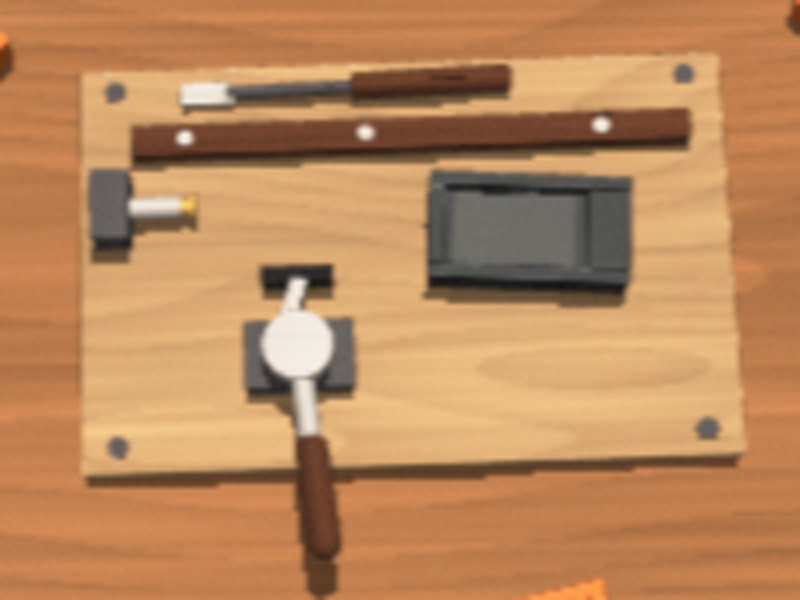

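The crop shows the slate blank at crop (430–632, 172–285), dark grey and on the board, so it is the right one. The tip ends at crop (197,207), the pivot is at (297,345) and the grip end at (325,555). Next I'll fit the board frame.

```bash
cat >> h.py <<'E'
def kabsch(A,B):
    A,B=np.array(A,float),np.array(B,float);a,b=A.mean(0),B.mean(0)
    U,_,V=np.linalg.svd((A-a).T@(B-b));R=(U@np.diag([1,np.linalg.det(U@V)])@V).T
    return R,b-R@a
E
python3 - <<'E'
from h import *
f=lambda p:np.array(p)/4.+[230-.375,150-.375]
# (crop px, board xy mm, z)
L=[((82,73),(125,160),18),((717,55),(125,-200),18),((743,452),(-105,-200),18),((84,473),(-105,160),18),
((690,110),(88,-180),32),((133,127),(88,130),32)]
W=np.array([ray("top",f(p),z/1000)[0,:2] for p,b,z in L]);Bd=np.array([b for _,b,_ in L])/1000
R,t=kabsch(Bd,W);print("yaw",np.arctan2(R[1,0],R[0,0]),"t",t,"res mm",np.round((W-Bd@R.T-t)*1e3,1).tolist())
np.savez("b.npz",R=R,t=t)
tb=lambda p,z:np.round((ray("top",f(p),z/1000)[:,:2]-t)@R*1e3,1)
print("pivot(top z~60)",tb([(297,345)],60),"grip end",tb([(323,553)],52),"tip",tb([(197,207)],31),"stopface",tb([(131,208)],44),"pad front",tb([(262,267),(333,267)],34))
im=cv2.imread("pics/top0.png");hsv=cv2.cvtColor(im,cv2.COLOR_BGR2HSV)
m=((hsv[:,:,1]<75)&(hsv[:,:,2]<150)).astype(np.uint8)[190:226,332:395]
n,l,s,c=cv2.connectedComponentsWithStats(m);k=1+s[1:,4].argmax();print(s[k])
cn=max(cv2.findContours((l==k).astype(np.uint8),0,1)[0],key=cv2.contourArea)
bx=cv2.minAreaRect(cn);pts=(cv2.boxPoints(bx)+[332,190]);print(bx)
print("stone box at z44",tb((pts-[230-.375,150-.375])*4,44))
print("stone top manual",tb([(431,172),(632,178),(630,278),(430,272)],44))
# side view check predicted
P=lambda x,y,z:np.r_[R@[x/1e3,y/1e3]+t,z/1e3]
print("side proj corners",proj("side",[P(125,160,18),P(125,-200,18),P(-105,-200,18),P(-105,160,18)]).round(1).tolist())
print("world pivot",P(-45,40,52),"grip0",)
E
```

```text
yaw 0.014641426018264035 t [ 0.59415478 -0.02311746] res mm [[-0.8, -1.2], [-1.3, 1.2], [2.5, 2.2], [1.9, -1.9], [-1.0, 1.0], [-1.2, -1.3]]
pivot(top z~60) [[-45.1  40.2]] grip end [[-153.8   29.6]] tip [[40.1 94.1]] stopface [[ 36.9 128.7]] pad front [[ 4.4 59. ]
 [ 3.2 20.5]]
[   5    3   51   30 1418]
((29.717134475708008, 17.35450553894043), (50.11679458618164, 28.632675170898438), 2.2025980949401855)
stone box at z44 [[ -10.5  -29.2]
 [  53.3  -33.9]
 [  45.6 -142.3]
 [ -18.  -136.2]]
stone top manual [[  52.1  -34.2]
 [  45.3 -142.9]
 [ -10.4 -138.7]
 [  -3.7  -31.6]]
side proj corners [[344.7, 191.7], [432.7, 278.4], [345.3, 321.7], [267.2, 221.6]]
world pivot [0.54857397 0.01621941 0.052     ] grip0
```

```bash
cat >> h.py <<'E'
from scipy.spatial.transform import Rotation as Ro
def st(tx=None,ty=None,tz=None,yaw=None):
    """board-frame state (mm, deg of tool y about board z); with target: remaining shift in tool units, turn in units"""
    b=np.load("b.npz");R,t=b["R"],b["t"];s=r.sense();M=Ro.from_rotvec(s["tool_rot"]).as_matrix()
    p=(s["eef_pos"][:2]-t)@R*1e3;z=s["eef_pos"][2]*1e3;ya=np.degrees(np.arctan2(*(R.T@M[:2,1])[::-1]))
    f=s["wrist_force"];print("t %.2f board xyz %.1f %.1f %.1f yaw %.2f tilt %.3f F_board %s w %.3f"%(s["clock"],*p,z,ya,np.hypot(*M[:2,2]),np.round(np.r_[f[:2]@R,f[2]],1),s["gripper_width"]))
    if tx is not None:
        d=np.r_[R@(np.array([tx,ty])-p),tz-z]
        print("shift units tool",np.round(M.T@d/50,2),"turn z units",round(-(yaw-ya)/10,2))
E
python3 -c "
from h import *
st(-45,-87,230,90)"
```

```text
t 0.10 board xyz -406.7 627.4 230.3 yaw 72.55 tilt 0.002 F_board [-0.5 -0.   0.7] w 0.085
shift units tool [-11.18 -11.46   0.03] turn z units -1.74
```

```bash
python3 -m handwheel '[[0.5,0,0,0,0,0,-0.87],[0.5,0,0,0,0,0,-0.87],[0.5,-0.4,-0.8,0,0,0,0],[0.5,-0.4,-0.8,0,0,0,0],[0.5,-0.4,-0.8,0,0,0,0],[0.5,-0.4,-0.8,0,0,0,0],[0.5,-0.4,-0.8,0,0,0,0],[0.5,-0.4,-0.8,0,0,0,0],[0.5,-0.4,-0.8,0,0,0,0],[0.5,-0.4,-0.8,0,0,0,0],[0.5,-0.4,-0.8,0,0,0,0]]'; python3 -c "
from h import *
st(-45,-87,230,90)"
```

```text
clock: 1.48
eef_pos: [0.3637, 0.24, 0.231]
tool_rot: [0.022, -3.141, 0.0]
wrist_force: [0.7, 0.1, -0.5]
gripper_width: 0.0428
grip_force: 0.0
t 1.48 board xyz -226.6 266.5 231.0 yaw 89.97 tilt 0.000 F_board [ 0.7  0.1 -0.5] w 0.043
shift units tool [-3.64 -7.07  0.02] turn z units -0.0
```

```bash
python3 -m handwheel '[[0.5,-0.4,-0.78,0,0,0,0],[0.5,-0.4,-0.78,0,0,0,0],[0.5,-0.4,-0.78,0,0,0,0],[0.5,-0.4,-0.78,0,0,0,0],[0.5,-0.4,-0.78,0,0,0,0],[0.5,-0.4,-0.78,0,0,0,0],[0.5,-0.4,-0.78,0,0,0,0],[0.5,-0.4,-0.78,0,0,0,0],[0.5,-0.4,-0.78,0,0,0,0],[0.5,0,0,0.5,0,0,0],[0.5,0,0,0.5,0,0,0],[0.5,0,0,0,0,0,0]]'; python3 -c "
from h import *
st(-45,-87,60,90)
cv2.imwrite('pics/w1.png',r.read_camera('wrist')[:,:,::-1])"
```

```text
clock: 2.98
eef_pos: [0.5461, -0.1064, 0.1786]
tool_rot: [0.021, -3.136, -0.003]
wrist_force: [-0.5, 0.2, 0.8]
gripper_width: 0.0426
grip_force: 0.0
t 2.98 board xyz -49.3 -82.6 178.6 yaw 89.94 tilt 0.006 F_board [-0.5  0.2  0.8] w 0.043
shift units tool [-0.1  -0.09  2.37] turn z units -0.01
```

View pics/w1.png

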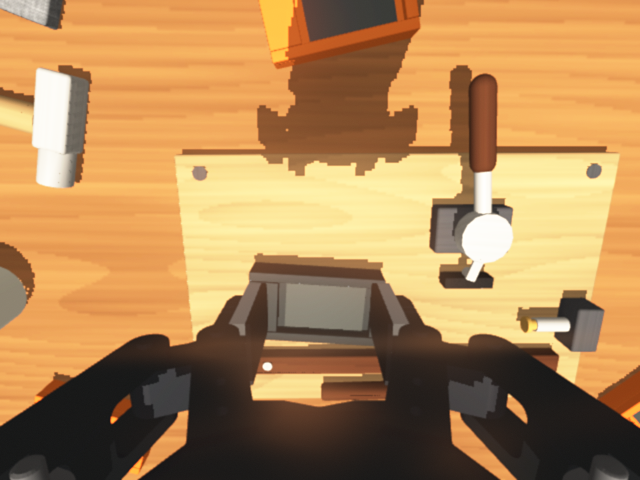

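The wrist view confirms the layout: stone at (250–385, 265–340), tip end at about (521,325), pad at (467,281) and handle end at (483,75). No clutter is under the fingers. I'll descend beside the stone.

```bash
python3 - <<'E'
from h import *
c=r.calibration("wrist");b=np.load("b.npz")
for n,p,z in[("tip",(521,325),31),("pivot",(487,237),60),("gripend",(483,75),52),("cornerTL(-105,-200)",(176,155),18),("cornerTR(-105,160)",(617,153),18),("fence -y end top inner?",(243,347),32),("stop face",(558,297),44),("pad",(443,287),34)]:
    print(n,np.round((ray("wrist",p,z/1e3,c)[:,:2]-b["t"])@b["R"]*1e3,1))
E
python3 -m handwheel '[[0.5,0,-0.1,0.8,0,0,0],[0.5,0,0,0.8,0,0,0],[0.5,0,0,0.8,0,0,0],[0.5,0,0,0.3,0,0,0],[0.5,0,0,0.2,0,0,0],[0.5,0,0,0,0,0,0],[0.5,0,0,0,0,0,0]]'; python3 -c "
from h import *
st(-45,-87,28,90)"
```

```text
tip [[42.2 93.2]]
pivot [[-44.6  40.7]]
gripend [[-155.7   28.4]]
cornerTL(-105,-200) [[-101.8 -197.1]]
cornerTR(-105,160) [[-103.1  156.5]]
fence -y end top inner? [[  62.9 -149.4]]
stop face [[ 10.1 111.9]]
pad [[ 5.5 21.2]]
clock: 3.9
eef_pos: [0.5499, -0.1124, 0.0378]
tool_rot: [-0.022, 3.139, -0.001]
wrist_force: [0.3, 0.7, 0.3]
gripper_width: 0.043
grip_force: 0.0
t 3.90 board xyz -45.6 -88.7 37.8 yaw 89.96 tilt 0.003 F_board [0.3 0.7 0.3] w 0.043
shift units tool [-0.01  0.03  0.2 ] turn z units -0.0
```

```bash
python3 -m handwheel '[[0.5,0,0,0.23,0,0,0],[0.5,-0.1,0,0,0,0,0],[0.5,-0.1,0,0,0,0,0],[0.5,-0.1,0,0,0,0,0],[0.5,-0.1,0,0,0,0,0],[0.5,-0.05,0,0,0,0,0],[0.5,-0.05,0,0,0,0,0],[0.5,-0.05,0,0,0,0,0]]'; python3 -c "
from h import *
st(-1,-87,26,90)"
```

```text
clock: 4.9
eef_pos: [0.5751, -0.1118, 0.0246]
tool_rot: [0.021, -3.139, 0.001]
wrist_force: [-2.7, -1.3, 1.1]
gripper_width: 0.0424
grip_force: 1.2
t 4.90 board xyz -20.4 -88.3 24.6 yaw 89.93 tilt 0.002 F_board [-2.7 -1.3  1.1] w 0.042
shift units tool [-0.39  0.03 -0.03] turn z units -0.01
```

Contact is made at -20 as predicted, at about 3 N. I'll keep pushing slowly toward the fence.

```bash
python3 -m handwheel '[[0.5,-0.05,0,0,0,0,0],[0.5,-0.05,0,0,0,0,0],[0.5,-0.05,0,0,0,0,0],[0.5,-0.05,0,0,0,0,0],[0.5,-0.02,0,0,0,0,0]]'; python3 -c "
from h import *
st(-1,-87,26,90)"
```

```text
clock: 5.52
eef_pos: [0.5872, -0.1113, 0.0247]
tool_rot: [-0.022, 3.142, 0.001]
wrist_force: [-2.3, -0.5, -0.7]
gripper_width: 0.0425
grip_force: 1.0
t 5.53 board xyz -8.3 -88.1 24.7 yaw 89.97 tilt 0.000 F_board [-2.3 -0.5 -0.7] w 0.042
shift units tool [-0.15  0.02 -0.03] turn z units -0.0
```

```bash
python3 -m handwheel '[[0.5,-0.04,0,0,0,0,0],[0.5,-0.04,0,0,0,0,0],[0.5,0,0,0,0,0,0]]'; python3 -m handwheel '[[0.5,-0.03,0,0,0,0,0],[0.5,0,0,0,0,0,0]]';python3 -m handwheel '[[0.5,-0.02,0,0,0,0,0],[0.5,0,0,0,0,0,0]]'; python3 -c "
from h import *
st(-1,-87,26,90)"
```

```text
clock: 5.9
eef_pos: [0.5915, -0.1114, 0.0249]
tool_rot: [-0.022, 3.141, -0.0]
wrist_force: [-0.7, -0.4, -0.7]
gripper_width: 0.0428
grip_force: 0.5
clock: 6.15
eef_pos: [0.5926, -0.1114, 0.0249]
tool_rot: [-0.022, 3.141, -0.0]
wrist_force: [-1.9, 0.3, 0.3]
gripper_width: 0.0424
grip_force: 0.9
clock: 6.4
eef_pos: [0.5936, -0.1114, 0.0249]
tool_rot: [-0.022, 3.141, -0.0]
wrist_force: [-1.5, -0.4, 1.7]
gripper_width: 0.0429
grip_force: 1.2
t 6.40 board xyz -1.9 -88.3 24.9 yaw 89.96 tilt 0.000 F_board [-1.5 -0.4  1.7] w 0.043
shift units tool [-0.02  0.03 -0.02] turn z units -0.0
```

```bash
for i in 1; do python3 -m handwheel '[[0.5,-0.02,0,0,0,0,0],[0.5,0,0,0,0,0,0]]' | grep -E 'eef|wrist';  python3 -m handwheel '[[0.5,-0.02,0,0,0,0,0],[0.5,0,0,0,0,0,0]]' | grep -E 'eef|wrist'; done; python3 -c "
from h import *
st(-1,-87,26,90)
cv2.imwrite('pics/w2.png',r.read_camera('wrist')[:,:,::-1])"
```

```text
eef_pos: [0.5945, -0.1114, 0.0249]
wrist_force: [-2.9, 0.2, 1.6]
eef_pos: [0.5945, -0.1113, 0.0248]
wrist_force: [-5.2, -0.2, 3.4]
t 6.90 board xyz -0.9 -88.2 24.8 yaw 89.96 tilt 0.002 F_board [-5.2 -0.1  3.4] w 0.043
shift units tool [ 0.    0.02 -0.02] turn z units -0.0
```

View pics/w2.png

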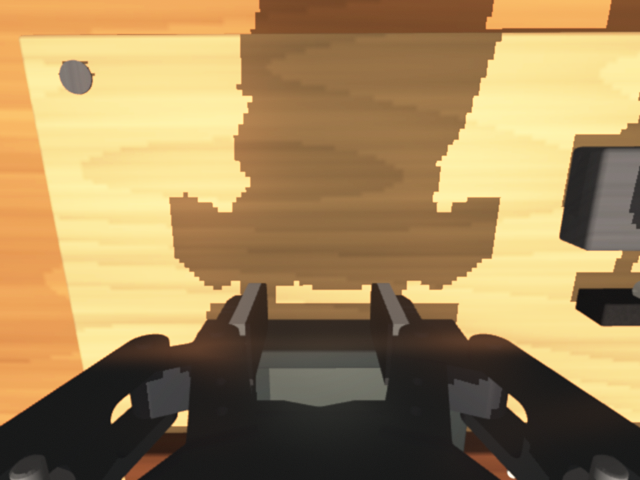

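The stone is flat on the fence: force rose to 5 N with no further travel, at x -0.9 as predicted. I'll back off, lift, and turn the tool for the end push.

```bash
python3 -m handwheel '[[0.5,0.1,0,0,0,0,0],[0.5,0.2,0,0,0,0,0],[0.5,0,0,-0.7,0,0,0],[0.5,0,0,-0.7,0,0,0],[0.5,0,0,0,0,0,-1],[0.5,0,0,0,0,0,-1],[0.5,0,0,0,0,0,-1],[0.5,0,0,0,0,0,-1],[0.5,0,0,0,0,0,-1],[0.5,0,0,0,0,0,-1],[0.5,0,0,0,0,0,-1],[0.5,0,0,0,0,0,-1]]';python3 -m handwheel '[[0.5,0,0,0,0,0,-1],[0.5,0,0,0,0,0,0]]' >/dev/null; python3 -c "
from h import *
st(36,-182,100,180);print(r.sense()['joints'])"
```

```text
clock: 8.45
eef_pos: [0.5805, -0.1116, 0.0948]
tool_rot: [-2.042, 2.386, -0.001]
wrist_force: [-0.1, -0.6, -0.3]
gripper_width: 0.0428
grip_force: 0.0
t 8.70 board xyz -15.0 -88.2 94.9 yaw 179.84 tilt 0.001 F_board [-0.1 -0.3  0.9] w 0.042
shift units tool [ 1.87 -1.02 -0.1 ] turn z units -0.02
[-2.99332196e-01  3.20376730e-01 -2.72161738e-01  9.77508924e-01
  2.86505894e-04 -1.88191458e+00]
```

```bash
python3 -m handwheel '[[0.3,0.65,-0.34,0,0,0,0],[0.3,0.65,-0.34,0,0,0,0],[0.3,0.6,-0.36,0,0,0,-0.02],[0.3,0,0,0.5,0,0,0],[0.3,0,0,0.5,0,0,0],[0.3,0,0,0.3,0,0,0],[0.3,0,0,0.1,0,0,0],[0.3,0,0,0,0,0,0]]'; python3 -c "
from h import *
st(37,-155,25,180)"
```

```text
clock: 9.7
eef_pos: [0.634, -0.2058, 0.025]
tool_rot: [-2.24, 2.202, -0.0]
wrist_force: [0.3, 0.6, 0.6]
gripper_width: 0.0257
grip_force: 0.0
t 9.70 board xyz 37.2 -183.2 25.0 yaw -179.87 tilt 0.000 F_board [0.3 0.6 0.6] w 0.026
shift units tool [-0.56  0.    0.  ] turn z units -35.99
```

```bash
python3 -m handwheel '[[0.3,-0.1,0,0,0,0,0],[0.3,-0.1,0,0,0,0,0],[0.3,-0.1,0,0,0,0,0],[0.3,-0.1,0,0,0,0,0],[0.3,-0.06,0,0,0,0,0],[0.3,-0.06,0,0,0,0,0],[0.3,-0.06,0,0,0,0,0],[0.3,-0.06,0,0,0,0,0]]'; python3 -m handwheel '[[0.3,-0.06,-0.002,0,0,0,0],[0.3,-0.06,-0.002,0,0,0,0],[0.3,-0.06,-0.002,0,0,0,0],[0.3,-0.06,-0.002,0,0,0,0],[0.3,-0.06,-0.002,0,0,0,0],[0.3,-0.06,-0.002,0,0,0,0],[0.3,-0.06,-0.002,0,0,0,0],[0.3,-0.06,-0.002,0,0,0,0]]'; python3 -c "
from h import *
st(37,-23,25,180)"
```

```text
clock: 10.7
eef_pos: [0.6333, -0.1737, 0.0248]
tool_rot: [2.241, -2.202, -0.0]
wrist_force: [0.5, 0.1, -0.3]
gripper_width: 0.0255
grip_force: 0.0
clock: 11.7
eef_pos: [0.6333, -0.1499, 0.0248]
tool_rot: [2.24, -2.201, -0.0]
wrist_force: [-2.8, -3.3, -0.7]
gripper_width: 0.0256
grip_force: 1.7
t 11.70 board xyz 37.2 -127.3 24.8 yaw -179.85 tilt 0.001 F_board [-2.8 -3.3 -0.7] w 0.026
shift units tool [-2.09 -0.   -0.01] turn z units -35.98
```

```bash
python3 -m handwheel '[[0.3,-0.08,-0.001,0,0,0,0],[0.3,-0.08,-0.001,0,0,0,0],[0.3,-0.08,-0.001,0,0,0,0],[0.3,-0.08,-0.001,0,0,0,0],[0.3,-0.08,-0.001,0,0,0,0],[0.3,-0.08,-0.001,0,0,0,0],[0.3,-0.08,-0.001,0,0,0,0],[0.3,-0.08,-0.001,0,0,0,0],[0.3,-0.08,-0.001,0,0,0,0],[0.3,-0.08,-0.001,0,0,0,0]]'; python3 -c "
from h import *
st(37,-23,25,180)
im=r.read_camera('top')[:,:,::-1];cv2.imwrite('pics/t2.png',im)
cv2.imwrite('pics/t2c.png',cv2.resize(im[150:300,230:430],(800,600),interpolation=cv2.INTER_CUBIC))"
```

```text
clock: 12.95
eef_pos: [0.6329, -0.1098, 0.0248]
tool_rot: [2.24, -2.201, -0.001]
wrist_force: [-3.8, -4.0, 0.9]
gripper_width: 0.0256
grip_force: 2.2
t 12.95 board xyz 37.4 -87.2 24.8 yaw -179.85 tilt 0.001 F_board [-3.9 -3.9  0.9] w 0.026
shift units tool [-1.28  0.01 -0.01] turn z units -35.99
```

View pics/t2c.png

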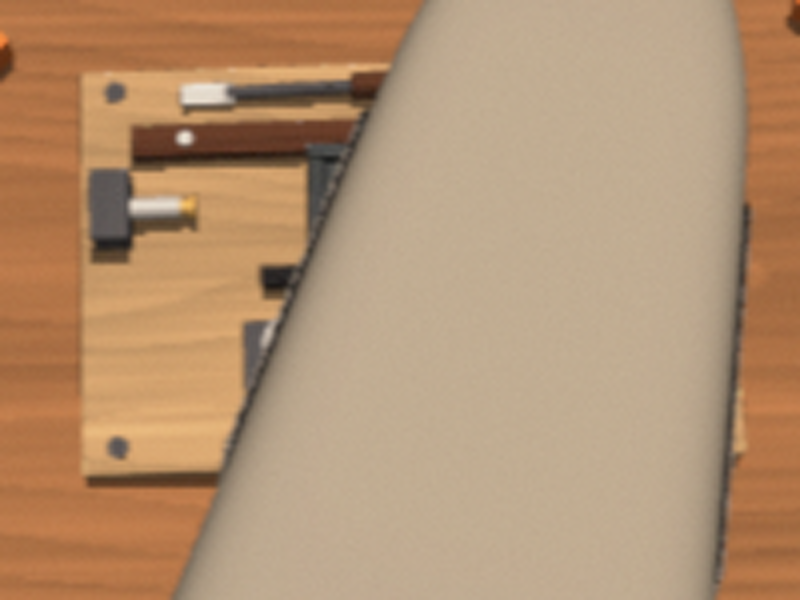

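The stone's leading corner at crop (307,147) lies flush against the fence and the channel ahead is free. I'll continue to just short of the tip.

```bash
python3 -m handwheel '[[0.3,-0.08,0,0,0,0,0],[0.3,-0.08,0,0,0,0,0],[0.3,-0.08,0,0,0,0,0],[0.3,-0.08,0,0,0,0,0],[0.3,-0.08,0,0,0,0,0],[0.3,-0.08,0,0,0,0,0],[0.3,-0.08,0,0,0,0,0],[0.3,-0.08,0,0,0,0,0],[0.3,-0.08,0,0,0,0,0],[0.3,-0.08,0,0,0,0,0],[0.3,-0.08,0,0,0,0,0],[0.3,-0.06,0,0,0,0,0]]'; python3 -c "
from h import *
st(37,-23,25,180)"
```

```text
clock: 14.5
eef_pos: [0.6322, -0.0626, 0.0248]
tool_rot: [2.24, -2.201, -0.001]
wrist_force: [-3.1, -4.7, 1.6]
gripper_width: 0.026
grip_force: 2.2
t 14.50 board xyz 37.5 -40.1 24.8 yaw -179.84 tilt 0.001 F_board [-3.2 -4.7  1.6] w 0.026
shift units tool [-0.34  0.01 -0.01] turn z units -35.98
```

```bash
python3 -m handwheel '[[0.3,-0.04,0,0,0,0,0],[0.3,-0.04,0,0,0,0,0],[0.3,-0.04,0,0,0,0,0],[0.3,-0.04,0,0,0,0,0],[0.3,-0.04,0,0,0,0,0]]' |grep -E 'eef|wrist'; 
python3 -m handwheel '[[0.3,-0.02,0,0,0,0,0],[0.3,-0.02,0,0,0,0,0]]' |grep -E 'eef|wrist'
python3 -m handwheel '[[0.3,-0.02,0,0,0,0,0],[0.3,-0.02,0,0,0,0,0]]' |grep -E 'eef|wrist'
python3 -c "
from h import *
st(37,-23,25,180)"
```

```text
eef_pos: [0.632, -0.0528, 0.0247]
wrist_force: [-2.7, -4.7, 1.3]
eef_pos: [0.632, -0.0508, 0.0247]
wrist_force: [-3.4, -4.4, 1.9]
eef_pos: [0.6319, -0.0488, 0.0247]
wrist_force: [-3.8, -4.9, 1.0]
t 15.62 board xyz 37.4 -26.3 24.7 yaw -179.84 tilt 0.001 F_board [-3.9 -4.8  1. ] w 0.026
shift units tool [-0.07  0.01 -0.01] turn z units -35.98
```

```bash

python3 -m handwheel '[[0.3,-0.02,0,0,0,0,0],[0.3,0,0,0,0,0,0]]' |grep -E 'eef|wrist'
python3 -m handwheel '[[0.3,-0.02,0,0,0,0,0],[0.3,0,0,0,0,0,0]]' |grep -E 'eef|wrist'
python3 -m handwheel '[[0.3,-0.02,0,0,0,0,0],[0.3,0,0,0,0,0,0]]' |grep -E 'eef|wrist'
python3 -c "
from h import *
st(37,-23,25,180)"
```

```text
eef_pos: [0.632, -0.0477, 0.0247]
wrist_force: [-1.9, -3.8, 1.3]
eef_pos: [0.6321, -0.0468, 0.0247]
wrist_force: [-2.7, -5.1, 1.4]
eef_pos: [0.6321, -0.0458, 0.0247]
wrist_force: [-2.9, -4.3, 1.6]
t 16.38 board xyz 37.6 -23.3 24.7 yaw -179.84 tilt 0.001 F_board [-2.9 -4.2  1.6] w 0.025
shift units tool [-0.01  0.01 -0.01] turn z units -35.98
```

```bash

python3 -m handwheel '[[0.3,-0.02,0,0,0,0,0],[0.3,0,0,0,0,0,0]]' |grep -E 'eef|wrist'
python3 -m handwheel '[[0.3,-0.02,0,0,0,0,0],[0.3,0,0,0,0,0,0]]' |grep -E 'eef|wrist'
python3 -c "
from h import *
st(37,-23,25,180)"
```

```text
eef_pos: [0.6321, -0.0449, 0.0247]
wrist_force: [-3.2, -3.8, 1.0]
eef_pos: [0.6321, -0.044, 0.0247]
wrist_force: [-2.8, -5.1, 1.3]
t 16.88 board xyz 37.6 -21.4 24.7 yaw -179.85 tilt 0.001 F_board [-2.9 -5.1  1.3] w 0.026
shift units tool [ 0.03  0.01 -0.01] turn z units -35.98
```

```bash

python3 -m handwheel '[[0.3,-0.02,0,0,0,0,0],[0.3,0,0,0,0,0,0]]' |grep -E 'eef|wrist'
python3 -m handwheel '[[0.3,-0.02,0,0,0,0,0],[0.3,0,0,0,0,0,0]]' |grep -E 'eef|wrist'
python3 -c "
from h import *
st(37,-23,25,180)
im=r.read_camera('top')[:,:,::-1];cv2.imwrite('pics/t3.png',im)
cv2.imwrite('pics/t3c.png',cv2.resize(im[150:250,230:330],(600,600),interpolation=cv2.INTER_CUBIC))"
```

```text
eef_pos: [0.6321, -0.0436, 0.0248]
wrist_force: [-3.1, -6.8, 1.5]
eef_pos: [0.632, -0.0436, 0.0248]
wrist_force: [-2.4, -9.0, 0.4]
t 17.38 board xyz 37.5 -21.0 24.8 yaw -179.89 tilt 0.004 F_board [-2.6 -9.   0.4] w 0.026
shift units tool [ 0.04  0.01 -0.  ] turn z units -35.99
```

View pics/t3c.png

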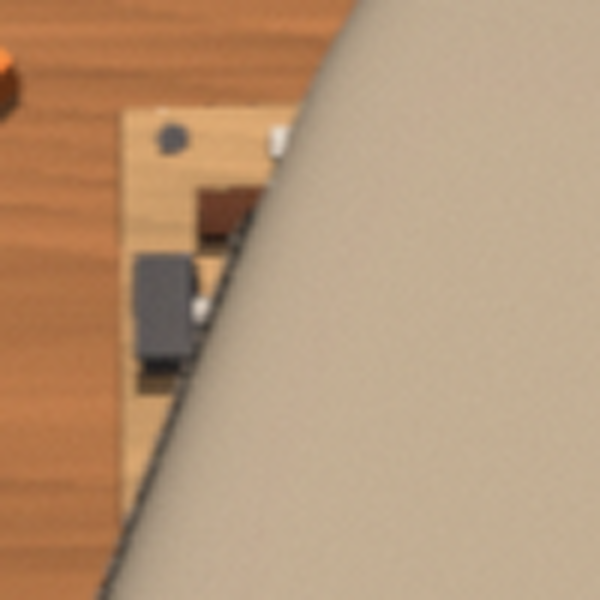

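The force rose to 9 N with no travel at y = -21, so the tip is fully in and the stone is seated. The rest of the view is blocked by the arm, with the stop block visible at (165,310). I'll hold briefly, then retreat straight back, lift, and go to the lever.

```bash
python3 -m handwheel '[[0.3,0,0,0,0,0,0],[0.3,0,0,0,0,0,0],[0.3,0,0,0,0,0,0],[0.3,0.04,0,0,0,0,0],[0.3,0.06,0,0,0,0,0],[0.3,0.2,0,0,0,0,0],[0.3,0.2,0,0,0,0,0],[0,0,0,-0.8,0,0,0],[0,0,0,-0.8,0,0,0]]'; python3 -m handwheel '[[0,-0.2,0.6,0,0,0,-0.3],[0,-0.2,0.6,0,0,0,-0.3],[0,-0.2,0.6,0,0,0,0],[0,-0.1,0.6,0,0,0,0],[0,0,0.6,0,0,0,0],[0,0,0.2,0,0,0,0],[0,0,0,0,0,0,0]]'; python3 -c "
from h import *
st(-125,-8,42,185.5)
cv2.imwrite('pics/t4.png',r.read_camera('side')[:,:,::-1])
print(r.sense()['joints'])"
```

```text
clock: 18.55
eef_pos: [0.6323, -0.0673, 0.105]
tool_rot: [2.24, -2.203, -0.002]
wrist_force: [1.4, -0.1, -0.1]
gripper_width: -0.0001
grip_force: 0.0
clock: 19.42
eef_pos: [0.4712, -0.0471, 0.1051]
tool_rot: [-2.351, 2.082, -0.001]
wrist_force: [0.1, -0.3, 0.1]
gripper_width: 0.0
grip_force: 0.0
t 19.43 board xyz -123.3 -22.1 105.1 yaw -173.89 tilt 0.001 F_board [ 0.1 -0.3  0.1] w 0.000
shift units tool [-0.28  0.01  1.26] turn z units -35.94
[-2.36107593e-01  1.16361385e-01 -5.09832363e-01  9.42583172e-01
  3.75973971e-04 -1.92854657e+00]
```

```bash
python3 -m handwheel '[[0,0,0,0.5,0,0,0],[0,0,0,0.5,0,0,0],[0,0,0,0.26,0,0,0],[0,-0.15,0.01,0,0,0,0],[0,-0.15,0.01,0,0,0,0],[0,-0.15,0.01,0,0,0,0],[0,-0.1,0.01,0,0,0,0],[0,0,0,0,0,0,0]]' >/dev/null; python3 -c "
from h import *
st(-125,12,42,185.5)"
python3 -m handwheel '[[0,-0.06,0,0,0,0,0],[0,-0.06,0,0,0,0,0],[0,-0.06,0,0,0,0,0]]' | grep wrist; python3 -c "
from h import *
st(-125,12,42,185.5)"
```

```text
t 20.48 board xyz -128.6 5.8 42.2 yaw -173.79 tilt 0.001 F_board [ 0.4 -0.8  0.9] w -0.000
shift units tool [-0.12 -0.08  0.  ] turn z units -35.93
wrist_force: [0.3, -0.5, 0.2]
t 20.85 board xyz -129.7 14.1 41.8 yaw -173.86 tilt 0.001 F_board [ 0.3 -0.5  0.2] w 0.000
shift units tool [ 0.05 -0.09 -0.  ] turn z units -35.94
```

```bash
cat >> h.py <<'E'
def lev():
    """tool position relative to pivot in tool frame (mm)"""
    b=np.load("b.npz");R,t=b["R"],b["t"];s=r.sense();M=Ro.from_rotvec(s["tool_rot"]).as_matrix()
    d=np.r_[s["eef_pos"][:2]-(R@[-.045,.04]+t),0];print("rel tool mm",np.round((M.T@d)[:2]*1e3,1),"F tool",np.round(M.T@s["wrist_force"],1))
    st()
E
python3 -m handwheel '[[0,-0.141,0.02,0,0,0,0.5],[0,-0.141,0.02,0,0,0,0.5],[0,-0.141,0.02,0,0,0,0.5],[0,-0.141,0.02,0,0,0,0.5]]' | grep wrist; python3 -c "
from h import *
lev()"
```

```text
wrist_force: [-0.7, -0.6, -0.3]
rel tool mm [19.  86.5] F tool [0.8 0.5 0.3]
t 21.35 board xyz -133.5 42.5 41.6 yaw 165.98 tilt 0.001 F_board [-0.7 -0.6 -0.3] w 0.000
```

```bash

python3 -m handwheel '[[0,-0.148,0.005,0,0,0,0.5],[0,-0.148,0.005,0,0,0,0.5],[0,-0.148,0.005,0,0,0,0.5],[0,-0.148,0.005,0,0,0,0.5]]' | grep wrist; python3 -c "
from h import *
lev()
im=r.read_camera('top')[:,:,::-1];cv2.imwrite('pics/t5.png',im)
cv2.imwrite('pics/t5c.png',cv2.resize(im[150:300,230:430],(800,600),interpolation=cv2.INTER_CUBIC))"
```

```text
wrist_force: [-3.8, -2.0, 2.0]
rel tool mm [20.2 83.6] F tool [ 3.8  2.1 -2. ]
t 21.85 board xyz -125.6 70.0 41.1 yaw 145.98 tilt 0.005 F_board [-3.9 -1.9  2. ] w -0.000
```

View pics/t5c.png

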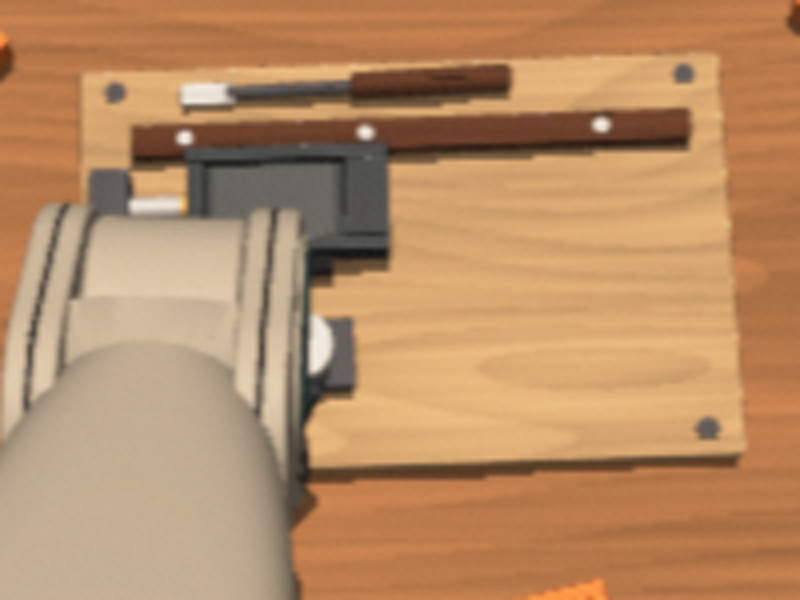

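The stone at crop (188–388, 147–250) lies flat on the fence with its end on the tip. The lever is engaged at about 4 N, so I'll continue the arc.

```bash

python3 -m handwheel '[[0,-0.145,0.022,0,0,0,0.5],[0,-0.145,0.022,0,0,0,0.5],[0,-0.145,0.022,0,0,0,0.5],[0,-0.145,0.022,0,0,0,0.5]]' | grep wrist; python3 -c "
from h import *
lev()"
python3 -m handwheel '[[0,-0.145,0.022,0,0,0,0.5],[0,-0.145,0.022,0,0,0,0.5],[0,-0.145,0.022,0,0,0,0.5]]' | grep wrist; python3 -c "
from h import *
lev()"
```

```text
wrist_force: [-5.6, -1.0, 2.3]
rel tool mm [21.2 83. ] F tool [ 5.1  2.6 -2.3]
t 22.40 board xyz -111.0 94.7 40.8 yaw 126.06 tilt 0.007 F_board [-5.6 -0.9  2.3] w -0.000
wrist_force: [-2.9, 0.1, -0.9]
rel tool mm [19.9 82. ] F tool [2.7 1.1 0.9]
t 22.77 board xyz -93.1 109.3 40.7 yaw 111.08 tilt 0.005 F_board [-2.9  0.1 -0.9] w -0.000
```

```bash

python3 -m handwheel '[[0,-0.145,0.022,0,0,0,0.5],[0,-0.1,0.015,0,0,0,0.35],[0,0,0,0,0,0,0]]' | grep wrist; python3 -c "
from h import *
lev()"
```

```text
wrist_force: [0.2, 0.1, 0.5]
rel tool mm [16.5 80.3] F tool [-0.2  0.  -0.5]
t 23.15 board xyz -78.8 114.7 41.9 yaw 102.76 tilt 0.001 F_board [0.2 0.1 0.5] w 0.000
```

The force is gone, so it probably snapped home. I'll back off, lift, clear the view and check.

```bash

python3 -m handwheel '[[0,0.2,0,0,0,0,0],[0,0.3,0,0,0,0,0],[0,0.1,0,-0.8,0,0,0],[0,0,0,-0.8,0,0,0],[0,0,0,-0.8,0,0,0],[0,0.3,0.8,0,0,0,0],[0,0.3,0.8,0,0,0,0],[0,0.3,0.8,0,0,0,0],[0,0.3,0.8,0,0,0,0],[0,0,0,0,0,0,0]]' | grep eef; python3 -c "
from h import *
st()
im=r.read_camera('top')[:,:,::-1];cv2.imwrite('pics/t6.png',im)
cv2.imwrite('pics/t6c.png',cv2.resize(im[150:300,230:430],(800,600),interpolation=cv2.INTER_CUBIC))"
```

```text
eef_pos: [0.385, 0.2255, 0.1613]
t 24.40 board xyz -205.4 251.7 161.3 yaw 102.92 tilt 0.002 F_board [ 0.1 -0.4  0.1] w 0.000
```

View pics/t6c.png

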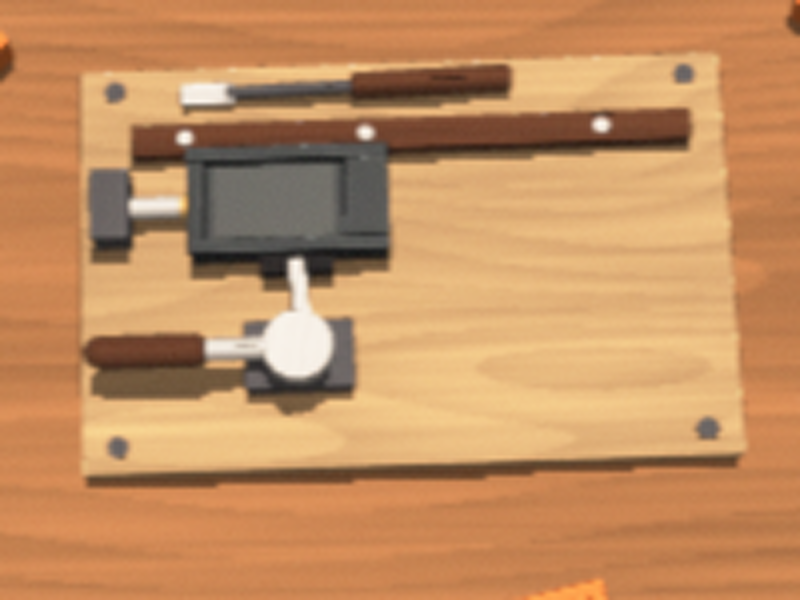

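The handle points to +y, from (297,345) to (88,352), so the lever is home. The pad is on the stone, the stone is flush with the fence, and its end is on the tip with the brass pressed in. Handing in.

```bash
python3 -c "
from cell import r
print(r.finish_job())"
```

```text
the job is handed in; nothing more can be done
None
```

I handed the job in: the last picture shows the blank flat on the fence with the stop tip pressed in and the cam lever home. The pad's clamping force could not be measured, and the hand-in returned no verdict.

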